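# Load the sample rack and hold it against the sprung stop

## Task

Stand the two capped tubes from the black stand upright in any two holes of the grey rack, right down to the bottom. Then push the rack itself, by its narrow end, along its lane against the sprung stop plate and keep it there with a steady push of about 10 newtons, so that the plate's pointer rests between the two dark lines on the spring housing, never driving the plate in to the end of its travel. Finish while still holding that push, as I will then tighten the lane's clamp screws, and leave the vial, the pen and the mouse where they are.

Things in the scene. Friction and masses are not known exactly. Their poses are not given: they have to be found in the camera images.
- lane: Fixed aluminium lane, origin on the bench under it, z up; x is the push direction, from the open end to the sprung stop. Floor 4 mm thick, x = -200 to 190 mm, 75 mm wide. Two guide rails along x (-200 to 120 mm), 10 mm wide, tops 18 mm above the bench, 37 mm between them. White spring housing at the stop end: 52 x 50 mm, top 54 mm up, near face at x = 138 mm.
- plate_face (a point): Upright steel plate of the sprung stop, 6 mm thick, 34 mm wide, from 8 to 56 mm above the bench; this point is the middle of its face that meets the rack, 34 mm above the bench, axes as the lane's. With the plate fully out the face is at lane x = +100 mm.
- plate_slide (a joint): How far the stop plate is pushed in, m: 0 fully out, 0.025 end of travel (never reach it). Spring 800 N/m, no preload: 10 N at 0.0125. A thin steel pointer moves with it over the housing top; its tip meets the first dark line (two dashes) at 0.007 (5.6 N) and the second at 0.018 (14.4 N): aim midway.
- rack: Loose grey rack in the lane, 0.2 to 0.4 kg. Origin: underside, centre of the block; x towards the stop, z up. Block x = -68 to 68 mm, 34 mm wide, 60 high; then a lug, x = -68 to -108 mm, 20 mm wide, 48 high. Four round holes in the top, 19 mm wide, 50 deep, at x = -48, -16, 16, 48 mm. Its front starts 40 to 90 mm before the plate. It slides with 1 to 4 N of friction.
- lug_end (a point): Centre of the end face of the rack's narrow lug, 30 mm above the rack's underside and 176 mm behind its front: the place to push (or grip the lug); axes as the rack's.
- hole1 (a point): Centre of the mouth of the rack's hole at x = -48 mm; axes as the rack's. Any hole may take either tube.
- hole2 (a point): Centre of the mouth of the rack's hole at x = -16 mm; axes as the rack's. Any hole may take either tube.
- hole3 (a point): Centre of the mouth of the rack's hole at x = 16 mm; axes as the rack's. Any hole may take either tube.
- hole4 (a point): Centre of the mouth of the rack's hole at x = 48 mm; axes as the rack's. Any hole may take either tube.
- stand: Fixed black block, 50 x 110 mm, 50 mm high, origin centre of underside; two holes 19 mm wide, 40 mm deep at y = -30 and +30 mm along its long y axis, each with a tube standing in it at the start.
- tube_a_mid (a point): Centre, half-way up, of a capped sample tube (at the -y hole of the stand; both alike): 100 mm long, 16 mm wide clear body with paper label, white cap 18 mm wide over the top 18 mm, 22 g; z points to the cap. At the start 60 mm of it stand out of the stand; fully down in the rack 50 mm stand out, this point 60 mm above the rack's underside.
- tube_b_mid (a point): Centre, half-way up, of a capped sample tube (at the +y hole of the stand; both alike): 100 mm long, 16 mm wide clear body with paper label, white cap 18 mm wide over the top 18 mm, 22 g; z points to the cap. At the start 60 mm of it stand out of the stand; fully down in the rack 50 mm stand out, this point 60 mm above the rack's underside.
- vial: Bystander: small white vial with green cap, 32 mm wide, 55 mm high; origin under its centre.
- pen: Bystander: green pen lying down, 130 mm long, 10 mm thick.
- mouse: Bystander: black computer mouse, 105 x 60 mm, 32 mm high.

How it is judged:
By the outcome, as a careful person would: the job done as asked, in the order asked, and still so for the second after the job is handed in, while the arm keeps its last pose, push and grip.
It also fails if it takes over 64 s, if anything falls off the work surface, if the arm or the gripper's body presses on something with over 40 N, if the wrist force passes 120 N, or if a joint passes its speed limit or range.

## Robot

A 6-joint arm with a two-finger parallel gripper is mounted at the origin on the work surface. World frame = base frame: x ahead of the robot, y to its left, z up, the work surface at z = 0. Lengths are in m, angles in rad, forces in N, time in s.
With the tool pointing down it reaches from about 0.35 to 0.775 m from the base axis. Payload 5.5 kg.
Tool frame: the origin (TCP) lies midway between the tips of the shut fingers; the grasp point (between the pads) lies 19 mm behind it; z points along the fingers, y is the line along which they close (so a half turn about z gives the same grasp; the last joint's range is limited). The gripper opens to 85 mm and grips with 20 to 120 N. Pads are 22 mm wide; open, the fingers measure 114 mm over their backs; the gripper's body (76 mm by 85 mm) begins 54 mm behind the grasp point. The pads swing forward as they close: fully open they stand 13 mm farther back than shut.
Start: joints at [1.094, 0.313, 0.046, 1.304, 0, 1.431], TCP at [0.19, 0.543, 0.231] pointing down, gripper open.
Joint ranges: [-2.76, 2.76], [-0.86, 1.69], [-1.03, 1.26], [-2.2, 2.34], [-1.47, 1.5], [-3.14, 3.14]. Speed limits (rad/s): [2.57, 2.57, 3.14, 3.14, 3.14, 3.14].

## Interface

Orientations are given as a unit quaternion [w, x, y, z].
In Python, from rig import status, cams, workorder, finder gives the robot as it stands.
- The arm moves only by the tool servo_tool, never from a script. Its argument "steps" is a list that holds one entry, the list of rows, each a list of 6 numbers: the shift along the tool's x, y, z in mm, then the turn, a rotation vector about the tool's x, y, z in rad. A call has 1 to 12 rows; each row shifts and turns the commanded pose from where the row before left it, along the tool's axes as they then stand; what a row does not reach is not made up. A row lasts 1/8 s, in which the tool goes at most 62.5 mm and 10.7 degrees, less where a joint would pass 70% of its speed; a pose out of reach is approached as far as the arm can. A call with a gripper value outside its range is refused whole. "hand" is the closure, from -1 (fully open) to 1 (shut), set as the call begins (left out, the last holds). The fingers move at their own pace and stop on an object; the grip force is fixed at half the most. Time passes only in rows, so rows that do not move let the fingers close. It gives the time, the measured TCP pose, the force, the opening and the grip force at its end, in the units of the state.
- status.observe(): the state, without advancing time (a new reading comes with each control period).
- cams.snapshot(name): name is "scene" or "top" or "wrist"; returns a dict with "image" (420x560x3 uint8, red, green, blue), "fx", "fy", "cx", "cy" (pixels), "rvec" (rotation vector, rad) and "tvec" (3), from world to camera coordinates, as OpenCV has them; the wrist camera has in their place "tool_from_camera" (4x4, takes a point from camera to tool coordinates, whose origin is the TCP and whose axes are the flange's). Camera axes: x right, y down, z forward; pixel columns grow to the right and rows downward; lengths in m; the calibration is good to about 2 mm. A picture is of the moment at which its call begins: read the wrist's pose just before it. There is no depth.
- workorder.close_job(): hands the job in; it is judged then, once.
Trained networks look in a picture, given as the dict that the camera call returned (one of the last four; its "shot" number tells which), for a name from the list of things; names that differ only in an ending like _2 or _b are one class to them, and where a whole thing is asked for, a point or a joint stands for the part that bears it (a point fixed in the world has none). Each returns a list of dicts, best first, with "p" (0 to 1); they miss things now and then, are a little off and sometimes report something else, mostly with a low value. They report only what shows in the picture. A call takes as long as a camera call.
- finder.boxes_of(picture, query): "box" ([left, top, right, bottom] in pixels, round what is visible of it).
- finder.spot_point(picture, query): "point" ([column, row] in pixels: a listed point, or the origin of a listed thing).
The state is a dict: "clock": time; "joint_positions": joint angles; "qvel": joint speeds; "joint_torque": joint torques, N m; "position": TCP position; "eef_rot": TCP orientation; "force": force on the tool from outside, world axes, zero at the start; "torque": the same for the moment, N m; "opening": opening from 0.0 (shut) to 1.0 (fully open); "grip_force": force on a finger pad.
Only numpy, scipy, OpenCV 4.12 (cv2) and the standard library are available. Lean on these libraries where they do the work, as an engineer would, in place of code of your own. Each camera call takes 0.05 s, during which the arm holds its last target. There are 200 camera calls.

## Working session

There is one attempt and no reset: what is moved stays moved. The work goes in short steps, Python scripts to look and compute and a tool call to move; the robot and the scene stay as the last step left them, time stands still between calls to the robot, and variables do not carry over. Pictures are saved under pics/ and viewed, at most 10 in all, crops included, and the job is handed in when it is done.

Besides the shell and the picture viewer there is one more tool, called after "Emit:" by a JSON object that holds its "op" and its "data", one argument or row to a line. servo_tool: Moves the arm, as the interface text tells. Its arguments: {"type":"object","properties":{"steps":{"type":"array","items":{"type":"array","items":{"type":"array","items":{"type":"number"}}}},"hand":{"type":"number"}},"required":["steps"]}

```bash
ls; mkdir -p pics
cat > h.py <<'E'
import numpy as np, cv2
from rig import status, cams, workorder, finder
from scipy.spatial.transform import Rotation as R
def pose():
    s=status.observe(); q=np.array(s["eef_rot"]); return np.array(s["position"]), R.from_quat(q[[1,2,3,0]]).as_matrix(), s
def snap(n):
    p,M,_=pose(); d=cams.snapshot(n)
    if n=="wrist":
        T=np.array(d["tool_from_camera"]); d["C"]=p+M@T[:3,3]; d["A"]=M@T[:3,:3]
    else:
        W=cv2.Rodrigues(np.array(d["rvec"],float))[0]; d["A"]=W.T; d["C"]=-W.T@np.array(d["tvec"],float).ravel()
    return d
def ray(d,px):
    v=d["A"]@np.array([(px[0]-d["cx"])/d["fx"],(px[1]-d["cy"])/d["fy"],1]); return v
def onz(d,px,z):
    v=ray(d,px); return d["C"]+v*(z-d["C"][2])/v[2]
def proj(d,X):
    c=d["A"].T@(np.array(X)-d["C"]); return c[0]/c[2]*d["fx"]+d["cx"], c[1]/c[2]*d["fy"]+d["cy"]
def save(d,n): cv2.imwrite("pics/"+n,d["image"][:,:,::-1])
def tri(ds,pxs):
    A=np.zeros((3,3));b=np.zeros(3)
    for d,p in zip(ds,pxs):
        v=ray(d,p);v/=np.linalg.norm(v);P=np.eye(3)-np.outer(v,v);A+=P;b+=P@d["C"]
    return np.linalg.solve(A,b)
E
python3 - <<'E'
from h import *
np.set_printoptions(precision=4,suppress=True)
Z=dict(plate_face=.034,lug_end=.034,hole1=.064,hole2=.064,hole3=.064,hole4=.064,stand=0,tube_a_mid=.06,tube_b_mid=.06,vial=0,pen=.005,mouse=0,rack=.004,lane=0)
p,M,s=pose();print(p,M,s["force"],s["opening"])
for n in("top","scene"):
    d=snap(n);save(d,n+".png");print(n,d["C"],d["fx"],d["A"][:,2])
    for q,z in Z.items():
        print(q,[(np.array(r["point"]).round(0),round(r["p"],2),onz(d,r["point"],z)[:2].round(3)) for r in finder.spot_point(d,q)[:3]])
E
```

```text
pics
[0.1898 0.5422 0.2304] [[-0.9438  0.3304 -0.0008]
 [ 0.3304  0.9438 -0.0016]
 [ 0.0003 -0.0018 -1.    ]] [ 0.4063  0.0422 -0.3098] 0.9999841490250255
top [0.3739 0.0146 1.0755] 432.16320939411264 [ 0.1838  0.0074 -0.9829]
plate_face [(array([130., 189.]), 0.55, array([0.612, 0.393])), (array([253., 198.]), 0.42, array([0.593, 0.089]))]
lug_end [(array([356., 181.]), 0.84, array([ 0.643, -0.166]))]
hole1 [(array([319., 187.]), 0.79, array([ 0.619, -0.07 ])), (array([328., 182.]), 0.75, array([ 0.631, -0.093])), (array([293., 192.]), 0.72, array([ 0.605, -0.008]))]
hole2 [(array([319., 187.]), 0.79, array([ 0.619, -0.07 ])), (array([328., 182.]), 0.75, array([ 0.631, -0.093])), (array([293., 192.]), 0.72, array([ 0.605, -0.008]))]
hole3 [(array([319., 187.]), 0.79, array([ 0.619, -0.07 ])), (array([328., 182.]), 0.75, array([ 0.631, -0.093])), (array([293., 192.]), 0.72, array([ 0.605, -0.008]))]
hole4 [(array([319., 187.]), 0.79, array([ 0.619, -0.07 ])), (array([328., 182.]), 0.75, array([ 0.631, -0.093])), (array([293., 192.]), 0.72, array([ 0.605, -0.008]))]
stand [(array([347
[... 1088 characters left out ...]
rray([270., 234.]), 0.76, array([ 0.624, -0.07 ])), (array([289., 220.]), 0.67, array([ 0.606, -0.007])), (array([263., 240.]), 0.63, array([ 0.631, -0.091]))]
stand [(array([200., 233.]), 0.87, array([ 0.45 , -0.142]))]
tube_a_mid [(array([187., 215.]), 0.77, array([ 0.452, -0.166]))]
tube_b_mid [(array([214., 209.]), 0.78, array([ 0.467, -0.109]))]
vial [(array([350., 170.]), 0.68, array([0.44 , 0.348]))]
pen [(array([413., 188.]), 0.67, array([0.622, 0.395]))]
mouse [(array([115., 275.]), 0.81, array([ 0.473, -0.346])), (array([349., 167.]), 0.44, array([0.426, 0.358]))]
rack [(array([272., 251.]), 0.61, array([ 0.609, -0.055]))]
lane [(array([292., 244.]), 0.67, array([ 0.61 , -0.002]))]
```

View pics/scene.png

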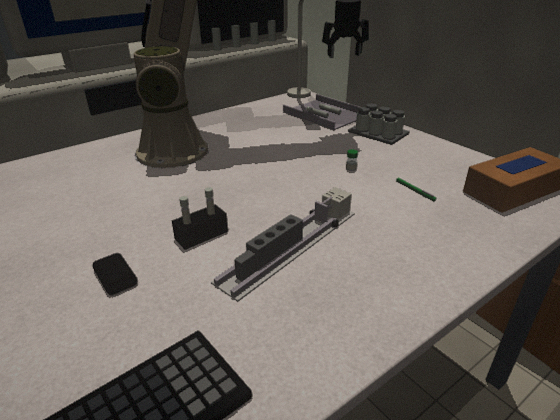

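View pics/top.png

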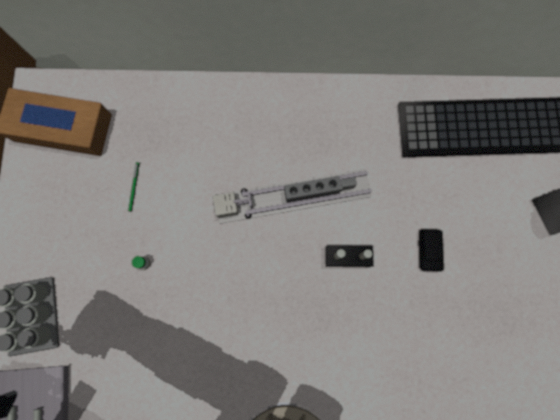

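The scene view shows the stand with its tubes near (200,233), the rack around (270,240) in the lane and the stop housing at (335,205). In the top view the lug is at (356,181), the tubes at (341,254) and (367,254), and the vial, pen and mouse are well away from the work. Next I'll go above the stand.

```bash
cat >> h.py <<'E'
def plan(wps):
    """wps: (x,y,z,heading_deg of tool y, rows); prints tool rows (mm, rad); levels tool too"""
    p,M,_=pose(); out=[]
    for x,y,z,h,n in wps:
        p1=np.array([x,y,z]); a=np.radians(h); Y=np.array([np.cos(a),np.sin(a),0]); Z=np.array([0,0,-1.]); M1=np.c_[np.cross(Y,Z),Y,Z]
        w=R.from_matrix(M.T@M1).as_rotvec(); p0=p; M0=M
        for i in range(n):
            t=M.T@(p0+(p1-p0)*(i+1)/n-p); t=np.round(t*1000,1); r=np.round(w/n,3)
            out.append([*t.tolist(),*r.tolist()]); p=p+M@t/1000; M=M@R.from_rotvec(r).as_matrix()
    for o in out: print(o)
E
python3 -c "
from h import *
plan([(.42,.2,.25,40,9),(.45,-.145,.25,11,8)])"
```

```text
[-36.7, -27.5, -2.1, 0.0, -0.0, 0.06]
[-38.3, -25.2, -2.1, 0.0, -0.0, 0.06]
[-39.7, -22.9, -2.0, 0.0, -0.0, 0.06]
[-41.0, -20.5, -2.1, 0.0, -0.0, 0.06]
[-42.2, -18.0, -2.1, 0.0, -0.0, 0.06]
[-43.2, -15.4, -2.1, 0.0, -0.0, 0.06]
[-44.0, -12.8, -2.0, 0.0, -0.0, 0.06]
[-44.8, -10.2, -2.1, 0.0, -0.0, 0.06]
[-45.2, -7.4, -2.1, 0.0, -0.0, 0.06]
[-35.6, -24.7, -0.0, 0.0, -0.0, 0.063]
[-37.0, -22.4, -0.0, 0.0, -0.0, 0.063]
[-38.4, -20.1, -0.0, 0.0, -0.0, 0.063]
[-39.5, -17.5, -0.0, 0.0, -0.0, 0.063]
[-40.6, -15.1, -0.0, 0.0, -0.0, 0.063]
[-41.5, -12.5, -0.0, 0.0, -0.0, 0.063]
[-42.1, -9.8, -0.0, 0.0, -0.0, 0.063]
[-42.7, -7.2, -0.0, 0.0, -0.0, 0.063]
```

Emit:
{"op": "servo_tool", "data": {
  "steps": [
    [[-37,-27,-2,0,0,0.06],[-38,-25,-2,0,0,0.06],[-40,-23,-2,0,0,0.06],[-41,-20,-2,0,0,0.06],[-42,-18,-2,0,0,0.06],[-43,-15,-2,0,0,0.06],[-44,-13,-2,0,0,0.06],[-45,-10,-2,0,0,0.06],[-45,-7,-2,0,0,0.06]]
  ]
}}

```text
clock: 2.62
position: [0.4217, 0.2004, 0.2496]
eef_rot: [0.0, 0.425, 0.905, 0.0]
force: [-0.1, -0.0, 0.4]
opening: 1.003
grip_force: 0.0
```

Emit:
{"op": "servo_tool", "data": {
  "steps": [
    [[-36,-25,0,0,0,0.063],[-37,-22,0,0,0,0.063],[-38,-20,0,0,0,0.063],[-39,-17,0,0,0,0.063],[-41,-15,0,0,0,0.063],[-41,-12,0,0,0,0.063],[-42,-10,0,0,0,0.063],[-43,-7,0,0,0,0.063],[0,0,0,0,0,0],[0,0,0,0,0,0]]
  ]
}}

```text
clock: 3.88
position: [0.4516, -0.1421, 0.2492]
eef_rot: [-0.0, 0.637, 0.771, 0.0]
force: [-0.3, -0.8, 0.7]
opening: 0.997
grip_force: 0.0
```

```bash
cat > look.py <<'E'
from h import *
import sys
np.set_printoptions(precision=4,suppress=True)
p,M,s=pose();print(p,np.degrees(np.arctan2(M[1,1],M[0,1])),s["clock"],s["force"])
Z=dict(plate_face=.034,lug_end=.034,hole1=.064,stand=0,tube_a_mid=.06)
d=snap("wrist");save(d,sys.argv[1]);print(d["C"],d["A"][:,2],d["fx"])
for q,z in Z.items():
    print(q,[(np.array(r["point"]).round(1),round(r["p"],2),onz(d,r["point"],z)[:2].round(4)) for r in finder.spot_point(d,q)[:4]])
E
python3 look.py w1.png
```

```text
[ 0.4516 -0.1421  0.2492] 10.87783781359519 3.875 [-0.2907 -0.8324  0.6607]
[ 0.4385 -0.074   0.3924] [ 0.0527 -0.2676 -0.9621] 332.3024149569567
plate_face []
lug_end [(array([441.1, 229.1]), 0.7, array([ 0.6402, -0.1623])), (array([445.7,  78.3]), 0.39, array([ 0.5938, -0.0075]))]
hole1 [(array([474.1, 115.6]), 0.91, array([ 0.618 , -0.0397])), (array([464.5, 177.2]), 0.89, array([ 0.6289, -0.0979])), (array([469.2, 149.4]), 0.65, array([ 0.6242, -0.0709])), (array([477.6,  75.1]), 0.58, array([ 0.6088, -0.0048]))]
stand [(array([284.2, 177.2]), 0.82, array([ 0.4544, -0.1434]))]
tube_a_mid [(array([284.7, 215.1]), 0.7, array([ 0.4601, -0.172 ]))]
```

View pics/w1.png

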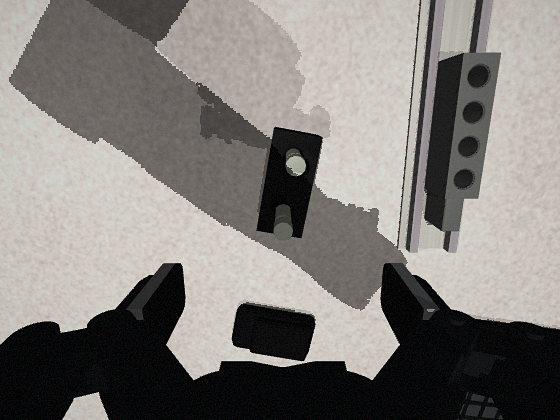

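Wrist view: caps at about (283,229) for a and (296,165) for b, stand corners (277,127), (322,134), (301,238), (257,231), and rack holes at (478,75), (473,112), (468,146), (463,179).

Run:
```python
from h import *
np.set_printoptions(precision=4,suppress=True)
d=snap("wrist")
for px in[(283,229),(296,165)]: print("cap",onz(d,px,.11))
cs=np.array([onz(d,c,.05) for c in[(277,127),(322,134),(301,238),(257,231)]]);print(cs,cs.mean(0));c=cs.mean(0);u=cs[0]+cs[1]-cs[2]-cs[3];u/=np.linalg.norm(u);print(u,c-.03*u,c+.03*u)
H=np.array([onz(d,c,.064) for c in[(463,179),(468,146),(473,112),(478,75)]])[:,:2];print(H)
for n in("top","scene"):
    d=snap(n)
    for q,z in(("tube_a_mid",.06),):
        for b in finder.boxes_of(d,"tube_a_mid")[:3]:
            print(n,b)
    g=cv2.cvtColor(d["image"],cv2.COLOR_RGB2GRAY)
```

```text
cap [ 0.4584 -0.1699  0.11  ]
cap [ 0.4582 -0.1112  0.11  ]
[[ 0.436  -0.0856  0.05  ]
 [ 0.4818 -0.0837  0.05  ]
 [ 0.484  -0.1969  0.05  ]
 [ 0.4352 -0.1981  0.05  ]] [ 0.4593 -0.1411  0.05  ]
[-0.006  1.     0.   ] [ 0.4594 -0.1711  0.05  ] [ 0.4591 -0.1111  0.05  ]
[[ 0.6287 -0.0992]
 [ 0.6225 -0.0672]
 [ 0.6163 -0.0359]
 [ 0.6095 -0.0039]]
scene {'box': [182.9, 196.8, 188.6, 225.8], 'p': 0.55}
```

```bash
python3 -c "
from h import *
plan([(.459,-.1115,.16,11.5,3),(.459,-.1115,.066,11.5,4)])"
```

```text
[9.6, 4.2, 29.8, 0.0, -0.0, -0.003]
[9.5, 4.3, 29.8, 0.0, -0.0, -0.003]
[9.6, 4.3, 29.7, 0.0, -0.0, -0.003]
[-0.0, -0.0, 23.5, 0.0, -0.0, -0.0]
[-0.0, -0.0, 23.5, 0.0, -0.0, -0.0]
[-0.0, -0.0, 23.5, 0.0, -0.0, -0.0]
[-0.0, -0.0, 23.5, 0.0, -0.0, -0.0]
```

Emit:
{"op": "servo_tool", "data": {
  "steps": [
    [[9.6,4.3,29.8,0,0,-0.003],[9.5,4.3,29.8,0,0,-0.003],[9.6,4.3,29.7,0,0,-0.003],[0,0,23.5,0,0,0],[0,0,23.5,0,0,0],[0,0,23.5,0,0,0],[0,0,23.5,0,0,0],[0,0,0,0,0,0]]
  ]
}}

```text
clock: 5.42
position: [0.4576, -0.111, 0.0645]
eef_rot: [-0.002, 0.633, 0.774, -0.0]
force: [-0.0, -0.5, 0.4]
opening: 1.003
grip_force: 0.0
```

Emit:
{"op": "servo_tool", "data": {
  "steps": [
    [[0,0,0,0,0,0],[0,0,0,0,0,0],[0,0,0,0,0,0],[0,0,0,0,0,0],[0,0,0,0,0,0],[0,0,0,0,0,0],[0,0,0,0,0,0],[0,0,0,0,0,0]]
  ],
  "hand": 1
}}

```text
clock: 6.42
position: [0.459, -0.1119, 0.0665]
eef_rot: [0.0, 0.633, 0.774, -0.0]
force: [-1.6, -0.4, 6.3]
opening: 0.188
grip_force: 58.2
```

```bash
python3 -c "
from h import *
plan([(.459,-.112,.176,11.5,3),(.61,-.005,.176,11.5,5)])"
```

```text
[-0.0, -0.0, -36.5, -0.0, 0.0, -0.001]
[-0.1, -0.0, -36.5, -0.0, 0.0, -0.001]
[-0.0, -0.0, -36.5, -0.0, 0.0, -0.001]
[14.9, 33.9, -0.0, -0.0, 0.0, 0.0]
[14.9, 33.8, -0.0, -0.0, 0.0, 0.0]
[14.9, 33.9, -0.0, -0.0, 0.0, 0.0]
[14.9, 33.9, -0.0, -0.0, 0.0, 0.0]
[14.9, 33.8, -0.0, -0.0, 0.0, 0.0]
```

Emit:
{"op": "servo_tool", "data": {
  "steps": [
    [[0,0,-36.5,0,0,0],[0,0,-36.5,0,0,0],[0,0,-36.5,0,0,0],[15,34,0,0,0,0],[15,34,0,0,0,0],[15,34,0,0,0,0],[15,34,0,0,0,0],[15,34,0,0,0,0],[0,0,0,0,0,0],[0,0,0,0,0,0],[0,0,0,0,0,0]]
  ]
}}

```text
clock: 7.8
position: [0.6101, -0.0051, 0.1755]
eef_rot: [-0.0, 0.634, 0.774, -0.0]
force: [0.6, 0.7, 0.0]
opening: 0.187
grip_force: 58.6
```

```bash
python3 look.py w2.png; python3 -c "
from h import *
d=snap('wrist')
p,M,s=pose()
for dz in (.044,.0,-.056): print(dz,proj(d,p+np.array([0,0,dz])))"
```

```text
[ 0.6101 -0.0051  0.1755] 11.352729036354882 7.8 [0.6463 0.6834 0.0418]
[0.5964 0.063  0.3187] [ 0.0548 -0.2678 -0.9619] 332.3024149569567
plate_face [(array([277.9,  67.8]), 0.57, array([0.586 , 0.0977]))]
lug_end [(array([281.9, 351.1]), 0.92, array([ 0.6415, -0.1627]))]
hole1 [(array([281.4, 245.7]), 0.58, array([ 0.6162, -0.0385])), (array([283. , 206.9]), 0.56, array([ 0.6109, -0.0058]))]
stand [(array([113.6, 284.3]), 0.89, array([ 0.4547, -0.1424]))]
tube_a_mid [(array([ 83.8, 345.9]), 0.83, array([ 0.4584, -0.1722]))]
0.044 (np.float64(282.3553081537473), np.float64(324.56184471559084))
0.0 (np.float64(282.2201488008434), np.float64(267.97311150465066))
-0.056 (np.float64(282.12669367156684), np.float64(228.8451690855423))
```

View pics/w2.png

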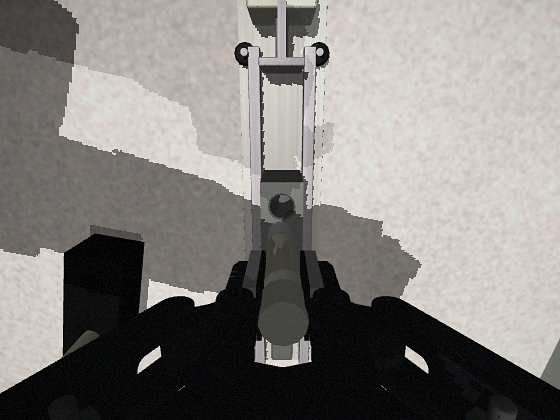

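Wrist view: the visible hole is at (282,206), the lane runs vertically in the picture so the heading is right, and the held tube lies over (280,240–340). I need an enlarged crop to see the tube's bottom.

```bash
python3 -c "
import cv2,numpy as np
im=cv2.imread('pics/w2.png')[165:365,215:350];im=cv2.resize(im,None,fx=4,fy=3,interpolation=2);im=np.clip(255*(im/255.)**.5,0,255).astype('uint8');cv2.imwrite('pics/c2.png',im)"
```

```text
(no output)
```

View pics/c2.png

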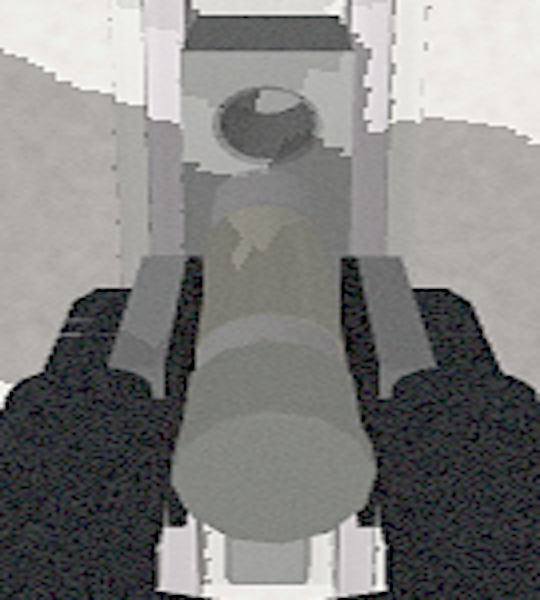

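```bash
python3 -c "
from h import *
d=snap('wrist');p,M,s=pose()
h=onz(d,(281.5,206.7),.064);print(h,(M.T@(h-p))*1000)
# bottom front edge: circle radius 8 at z=p-.0565
print((M.T@(onz(d,(280.5,222.3),p[2]-.0565)-p))*1000)"
```

```text
[ 0.61055762 -0.00560421  0.064     ] [ -0.79419698  -0.45867236 111.67416816]
[ 4.17435991 -1.01477231 56.49962926]
```

Emit:
{"op": "servo_tool", "data": {
  "steps": [
    [[0.5,-0.3,25,0,0,0],[0,0,25,0,0,0],[0,0,0,0,0,0],[0,0,0,0,0,0]]
  ]
}}

```text
clock: 8.7
position: [0.6109, -0.0042, 0.1263]
eef_rot: [0.0, 0.633, 0.774, 0.0]
force: [0.6, -1.0, 0.8]
opening: 0.186
grip_force: 58.6
```

Run:
```python
from h import *
d=snap('wrist');save(d,'w3.png')
p,M,s=pose();print(p,s['force'])
b=p-[0,0,.0565];print(proj(d,b),[proj(d,b+M@np.array(o)) for o in([.008,0,0],[0,.008,0],[0,-.008,0])])
im=cv2.imread('pics/w3.png')[165:365,215:350];im=cv2.resize(im,None,fx=4,fy=3,interpolation=2);im=np.clip(255*(im/255.)**.5,0,255).astype('uint8');cv2.imwrite('pics/c3.png',im)
```

```text
[ 0.6112997  -0.00422759  0.12673056] [1.33018117 0.58462114 0.44262401]
(np.float64(282.5052162637092), np.float64(229.06918105198858)) [(np.float64(282.51184415760855), np.float64(217.00886741530144)), (np.float64(295.12326925505545), np.float64(229.07301587008052)), (np.float64(269.88656389715936), np.float64(229.06534605173735))]
```

View pics/c3.png

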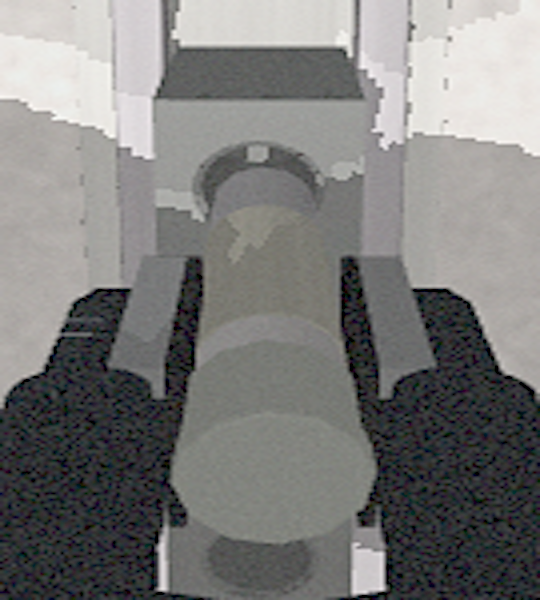

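Emit:
{"op": "servo_tool", "data": {
  "steps": [
    [[1.6,-0.8,0,0,0,0],[0,0,4,0,0,0],[0,0,4,0,0,0],[0,0,4,0,0,0],[0,0,4,0,0,0],[0,0,0,0,0,0]]
  ]
}}

```text
clock: 9.5
position: [0.6093, -0.0028, 0.109]
eef_rot: [-0.0, 0.633, 0.774, -0.0]
force: [0.8, 0.5, -1.2]
opening: 0.186
grip_force: 58.6
```

Emit:
{"op": "servo_tool", "data": {
  "steps": [
    [[0,0,8,0,0,0],[0,0,8,0,0,0],[0,0,8,0,0,0],[0,0,8,0,0,0],[0,0,3,0,0,0],[0,0,0,0,0,0]]
  ]
}}

```text
clock: 10.25
position: [0.6091, -0.0026, 0.074]
eef_rot: [-0.0, 0.633, 0.774, -0.0]
force: [1.6, -1.0, -1.2]
opening: 0.185
grip_force: 58.6
```

Emit:
{"op": "servo_tool", "data": {
  "steps": [
    [[0,0,2,0,0,0],[0,0,1,0,0,0],[0,0,0.6,0,0,0],[0,0,0,0,0,0]]
  ]
}}

```text
clock: 10.75
position: [0.6094, -0.0027, 0.071]
eef_rot: [0.0, 0.633, 0.774, 0.0]
force: [0.1, -0.1, 0.0]
opening: 0.187
grip_force: 58.7
```

Emit:
{"op": "servo_tool", "data": {
  "steps": [
    [[0,0,0.5,0,0,0],[0,0,0.5,0,0,0],[0,0,0,0,0,0]]
  ]
}}

```text
clock: 11.12
position: [0.6096, -0.0027, 0.0706]
eef_rot: [0.0, 0.633, 0.774, 0.0]
force: [-1.7, -0.2, 4.3]
opening: 0.183
grip_force: 59.5
```

Emit:
{"op": "servo_tool", "data": {
  "steps": [
    [[0,0,0,0,0,0],[0,0,0,0,0,0],[0,0,0,0,0,0],[0,0,0,0,0,0],[0,0,0,0,0,0],[0,0,0,0,0,0]]
  ],
  "hand": -1
}}

```text
clock: 11.88
position: [0.6094, -0.0027, 0.0699]
eef_rot: [-0.0, 0.633, 0.774, 0.0]
force: [0.2, -0.7, -0.2]
opening: 0.999
grip_force: 0.0
```

```bash
python3 -c "
from h import *
plan([(.609,-.003,.19,11.4,4),(.459,-.170,.16,11.4,6),(.459,-.170,.066,11.4,4)])"
```

```text
[-0.0, -0.1, -30.0, 0.0, -0.0, -0.0]
[-0.1, -0.1, -30.1, 0.0, -0.0, -0.0]
[-0.0, -0.1, -30.0, 0.0, -0.0, -0.0]
[-0.1, -0.1, -30.0, 0.0, -0.0, -0.0]
[-22.3, -30.0, 5.0, 0.0, -0.0, -0.0]
[-22.4, -30.0, 5.0, 0.0, -0.0, -0.0]
[-22.3, -30.0, 5.0, 0.0, -0.0, -0.0]
[-22.4, -30.1, 5.0, 0.0, -0.0, -0.0]
[-22.3, -30.0, 5.0, 0.0, -0.0, -0.0]
[-22.4, -30.0, 4.9, 0.0, -0.0, -0.0]
[0.0, 0.0, 23.5, 0.0, -0.0, -0.0]
[0.0, 0.0, 23.5, 0.0, -0.0, -0.0]
[0.0, 0.0, 23.5, 0.0, -0.0, -0.0]
[0.0, 0.0, 23.5, 0.0, -0.0, -0.0]
```

Emit:
{"op": "servo_tool", "data": {
  "steps": [
    [[0,0,-30,0,0,0],[0,0,-30,0,0,0],[0,0,-30,0,0,0],[0,0,-30,0,0,0],[-22.4,-30,5,0,0,0],[-22.4,-30,5,0,0,0],[-22.4,-30,5,0,0,0],[-22.4,-30,5,0,0,0],[-22.4,-30,5,0,0,0],[-22.4,-30,5,0,0,0],[0,0,0,0,0,0],[0,0,0,0,0,0]]
  ]
}}

```text
clock: 13.38
position: [0.4599, -0.1701, 0.1602]
eef_rot: [0.0, 0.634, 0.774, 0.0]
force: [0.1, 0.3, -0.0]
opening: 1.001
grip_force: 0.0
```

Emit:
{"op": "servo_tool", "data": {
  "steps": [
    [[0,0,23.5,0,0,0],[0,0,23.5,0,0,0],[0,0,23.5,0,0,0],[0,0,23.5,0,0,0],[0,0,0,0,0,0],[0,0,0,0,0,0]]
  ]
}}

```text
clock: 14.12
position: [0.4605, -0.1698, 0.0666]
eef_rot: [0.0, 0.633, 0.774, 0.0]
force: [-0.3, 0.7, -0.4]
opening: 1.002
grip_force: 0.0
```

Emit:
{"op": "servo_tool", "data": {
  "steps": [
    [[0,0,0,0,0,0],[0,0,0,0,0,0],[0,0,0,0,0,0],[0,0,0,0,0,0],[0,0,0,0,0,0],[0,0,0,0,0,0],[0,0,0,0,0,0],[0,0,0,0,0,0]]
  ],
  "hand": 1
}}

```text
clock: 15.12
position: [0.4592, -0.1702, 0.0661]
eef_rot: [-0.0, 0.633, 0.774, -0.0]
force: [-3.0, -0.9, 5.7]
opening: 0.186
grip_force: 58.4
```

```bash
python3 -c "
from h import *
plan([(.459,-.170,.176,11.4,3),(.622,-.0657,.176,11.4,5),(.622,-.0657,.1255,11.4,2)])"
```

```text
[0.1, -0.1, -36.6, -0.0, 0.0, -0.0]
[0.0, -0.1, -36.7, -0.0, 0.0, -0.0]
[0.1, -0.1, -36.6, -0.0, 0.0, -0.0]
[14.0, 36.1, -0.0, -0.0, 0.0, -0.0]
[14.0, 36.1, -0.1, -0.0, 0.0, -0.0]
[14.0, 36.1, 0.0, -0.0, 0.0, -0.0]
[14.1, 36.0, -0.0, -0.0, 0.0, -0.0]
[14.0, 36.1, -0.0, -0.0, 0.0, -0.0]
[-0.0, 0.0, 25.2, -0.0, 0.0, -0.0]
[-0.0, 0.1, 25.3, -0.0, 0.0, -0.0]
```

Emit:
{"op": "servo_tool", "data": {
  "steps": [
    [[0,0,-36.6,0,0,0],[0,0,-36.6,0,0,0],[0,0,-36.6,0,0,0],[14,36,0,0,0,0],[14,36,0,0,0,0],[14,36,0,0,0,0],[14,36,0,0,0,0],[14,36,0,0,0,0],[0,0,25,0,0,0],[0,0,24,0,0,0],[0,0,0,0,0,0],[0,0,0,0,0,0]]
  ]
}}

```text
clock: 16.62
position: [0.6225, -0.0659, 0.1273]
eef_rot: [0.0, 0.633, 0.774, 0.0]
force: [0.9, -0.8, 0.2]
opening: 0.188
grip_force: 58.5
```

Run:
```python
from h import *
d=snap('wrist');save(d,'w4.png')
p,M,s=pose();print(p,s['force'],s['clock'])
im=cv2.imread('pics/w4.png')[100:365,200:365];im=cv2.resize(im,None,fx=3.5,fy=2.26,interpolation=2);im=np.clip(255*(im/255.)**.5,0,255).astype('uint8');cv2.imwrite('pics/c4.png',im)
```

```text
[ 0.62283393 -0.06603109  0.12778945] [ 0.0495838   0.40184491 -0.05102384] 16.675
```

View pics/c4.png

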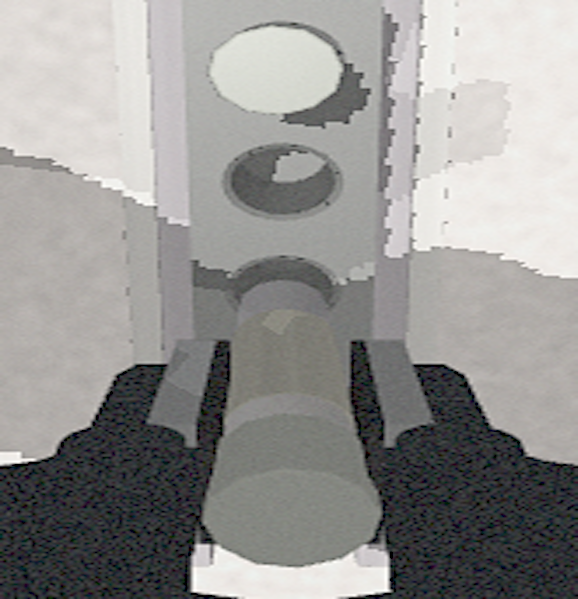

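The tube's front edge sits at crop row 280 against the hole rim's front at 255. Allowing for parallax, it needs about +2.3 mm in x and −0.4 mm in y.

Emit:
{"op": "servo_tool", "data": {
  "steps": [
    [[2.3,-0.4,0,0,0,0],[0,0,4,0,0,0],[0,0,4,0,0,0],[0,0,4,0,0,0],[0,0,4,0,0,0],[0,0,0,0,0,0]]
  ]
}}

```text
clock: 17.42
position: [0.6212, -0.0638, 0.1102]
eef_rot: [-0.0, 0.633, 0.774, -0.0]
force: [0.0, -0.6, -1.2]
opening: 0.182
grip_force: 58.5
```

Emit:
{"op": "servo_tool", "data": {
  "steps": [
    [[0,0,8,0,0,0],[0,0,8,0,0,0],[0,0,8,0,0,0],[0,0,8,0,0,0],[0,0,4,0,0,0],[0,0,2,0,0,0],[0,0,1,0,0,0],[0,0,0.5,0,0,0],[0,0,0,0,0,0]]
  ]
}}

```text
clock: 18.55
position: [0.6214, -0.0638, 0.0714]
eef_rot: [0.0, 0.633, 0.774, 0.0]
force: [0.2, -3.1, 1.4]
opening: 0.183
grip_force: 58.5
```

Emit:
{"op": "servo_tool", "data": {
  "steps": [
    [[0,0,0.7,0,0,0],[0,0,0.7,0,0,0],[0,0,0,0,0,0]]
  ]
}}

```text
clock: 18.92
position: [0.6215, -0.0638, 0.0702]
eef_rot: [0.0, 0.633, 0.774, 0.0]
force: [0.2, -2.7, 3.5]
opening: 0.185
grip_force: 58.9
```

Emit:
{"op": "servo_tool", "data": {
  "steps": [
    [[0,0,0,0,0,0],[0,0,0,0,0,0],[0,0,0,0,0,0],[0,0,0,0,0,0],[0,0,0,0,0,0],[0,0,0,0,0,0]]
  ],
  "hand": -1
}}

```text
clock: 19.68
position: [0.6213, -0.0637, 0.0698]
eef_rot: [-0.0, 0.633, 0.774, 0.0]
force: [0.2, -0.0, 0.7]
opening: 1.001
grip_force: 0.0
```

Emit:
{"op": "servo_tool", "data": {
  "steps": [
    [[0,0,-30,0,0,0],[0,0,-30,0,0,0],[0,0,-30,0,0,0],[-40,0,-30,0,0,0],[-50,0,0,0,0,0],[-50,0,0,0,0,0],[0,0,0,0,0,0],[0,0,0,0,0,0]]
  ]
}}

```text
clock: 20.68
position: [0.6486, -0.2008, 0.1894]
eef_rot: [-0.001, 0.634, 0.774, 0.0]
force: [0.2, -0.7, -0.1]
opening: 1.001
grip_force: 0.0
```

```bash
python3 look.py w5.png
```

```text
[ 0.6486 -0.2008  0.1894] 11.36910426747238 20.675 [ 0.1887 -0.7155 -0.1205]
[ 0.635  -0.1328  0.3326] [ 0.0546 -0.267  -0.9621] 332.3024149569567
plate_face [(array([91.7, 87.2]), 0.3, array([ 0.4726, -0.1422]))]
lug_end [(array([281.3, 149.4]), 0.83, array([ 0.6399, -0.1615]))]
hole1 [(array([280.5,  66.9]), 0.82, array([ 0.6268, -0.0988]))]
stand [(array([92.4, 87.5]), 0.62, array([ 0.4547, -0.1434]))]
tube_a_mid [(array([280.4,  18.8]), 0.79, array([ 0.6202, -0.0662]))]
```

View pics/w5.png

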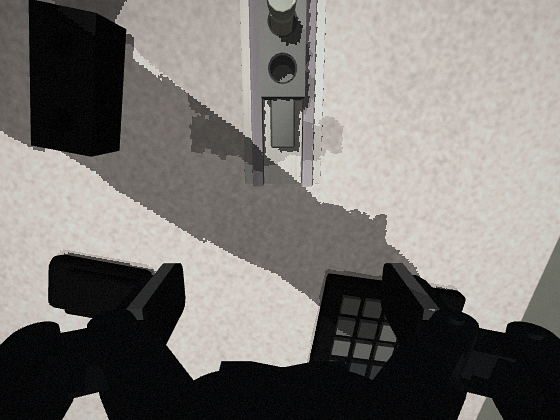

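The tube in the near hole is seated, the lug end is at (283,149), and the tool axis is in line with it. I'll shut the fingers and come down behind the lug.

Emit:
{"op": "servo_tool", "data": {
  "steps": [
    [[0,0,30,0,0,0],[0,0,30,0,0,0],[0,0,30,0,0,0],[0,0,30,0,0,0],[0,-0.5,20,0,0,0],[0,0,15,0,0,0],[0,0,5.5,0,0,0],[0,0,0,0,0,0],[0,0,0,0,0,0]]
  ],
  "hand": 1
}}

```text
clock: 22.1
position: [0.6492, -0.2013, 0.0304]
eef_rot: [0.001, 0.633, 0.774, 0.0]
force: [-0.2, -0.1, 0.6]
opening: 0.001
grip_force: 0.0
```

Emit:
{"op": "servo_tool", "data": {
  "steps": [
    [[8,0,0,0,0,0],[8,0,0,0,0,0],[4,0,0,0,0,0],[4,0,0,0,0,0],[4,0,0,0,0,0],[4,0,0,0,0,0],[4,0,0,0,0,0],[4,0,0,0,0,0],[0,0,0,0,0,0]]
  ]
}}

```text
clock: 23.22
position: [0.6405, -0.1614, 0.0293]
eef_rot: [-0.0, 0.633, 0.774, 0.0]
force: [0.3, -0.3, -0.6]
opening: -0.0
grip_force: 0.0
```

```bash
cat > chk.py <<'E'
from h import *
np.set_printoptions(precision=4,suppress=True)
p,M,s=pose();print(p,s["force"],s["torque"],s["clock"],M[:,2])
u=np.array([-.197,.980])
for n in("top","scene"):
    d=snap(n)
    for q,z in(("lug_end",.034),("hole1",.064),("tube_a_mid",.064),("plate_face",.034),("rack",.004)):
        print(n,q,[(np.array(r["point"]).round(1),round(r["p"],2),onz(d,r["point"],z)[:2].round(4),round(float(u@(onz(d,r["point"],z)[:2]))*1000,1)) for r in finder.spot_point(d,q)[:4]])
E
python3 chk.py
```

```text
[ 0.6405 -0.1614  0.0293] [ 0.319  -0.3385 -0.5782] [ 0.0424 -0.0681  0.0171] 23.225 [-0.      0.0005 -1.    ]
top lug_end []
top hole1 [(array([304.3, 190.3]), 0.95, array([ 0.6091, -0.0356]), -154.9), (array([289.9, 191.5]), 0.88, array([ 0.6055, -0.0011]), -120.4), (array([329.5, 184. ]), 0.81, array([ 0.6258, -0.0961]), -217.5), (array([316.2, 186.2]), 0.61, array([ 0.6198, -0.0641]), -184.9)]
top tube_a_mid [(array([317.5, 187.4]), 0.6, array([ 0.6169, -0.0673]), -187.4)]
top plate_face [(array([251. , 201.6]), 0.54, array([0.5851, 0.0937]), -23.5)]
top rack [(array([309.6, 193.6]), 0.9, array([ 0.6148, -0.0521]), -172.2)]
scene lug_end [(array([263.6, 237.4]), 0.63, array([ 0.5911, -0.0628]), -178.0), (array([239.4, 265.4]), 0.55, array([ 0.6364, -0.1522]), -274.5)]
scene hole1 [(array([263.3, 239.4]), 0.93, array([ 0.6298, -0.09  ]), -212.3), (array([291.1, 219.1]), 0.92, array([ 0.6074, -0.0022]), -121.9), (array([284. , 224.9]), 0.75, array([ 0.6152, -0.0272]), -147.8), (array([276.6, 234.4]), 0.56, array([ 0.6325, -0.0593]), -182.7)]
scene tube_a_mid [(array([273.8, 233.6]), 0.6, array([ 0.6269, -0.0621]), -184.3)]
scene plate_face [(array([320.2, 210.5]), 0.62, array([0.5861, 0.1005]), -17.0), (array([291.3, 221.2]), 0.37, array([0.5795, 0.0208]), -93.8)]
scene rack []
```

Emit:
{"op": "servo_tool", "data": {
  "steps": [
    [[5,0,0,0,0,0],[5,0,0,0,0,0],[5,0,0,0,0,0],[5,0,0,0,0,0]]
  ]
}}

```text
clock: 24.32
position: [0.6366, -0.1418, 0.0293]
eef_rot: [0.0, 0.633, 0.774, 0.0]
force: [-0.5, -3.0, -0.2]
opening: -0.001
grip_force: 0.9
```

Emit:
{"op": "servo_tool", "data": {
  "steps": [
    [[4,0,0,0,0,0],[4,0,0,0,0,0],[4,0,0,0,0,0],[4,0,0,0,0,0],[4,0,0,0,0,0],[4,0,0,0,0,0],[4,0,0,0,0,0],[4,0,0,0,0,0]]
  ]
}}

```text
clock: 25.32
position: [0.6303, -0.1106, 0.0293]
eef_rot: [0.0, 0.633, 0.774, 0.0]
force: [0.4, -1.1, -0.7]
opening: 0.002
grip_force: 0.9
```

```bash
python3 chk.py
```

```text
[ 0.6303 -0.1106  0.0293] [ 0.3554 -1.0758 -0.7148] [-0.361  -0.1139  0.0178] 25.325 [ 0.0001  0.0001 -1.    ]
top lug_end []
top hole1 [(array([268.1, 193.8]), 0.9, array([0.5989, 0.051 ]), -68.0), (array([303.7, 187.1]), 0.83, array([ 0.617 , -0.0341]), -155.0), (array([296.8, 192.9]), 0.69, array([ 0.6024, -0.0177]), -136.0), (array([284.7, 193.8]), 0.64, array([0.5996, 0.0112]), -107.1)]
top tube_a_mid [(array([295.8, 190.7]), 0.38, array([ 0.6078, -0.0153]), -134.7)]
top plate_face [(array([254.8, 200.9]), 0.58, array([0.587 , 0.0844]), -33.0)]
top rack [(array([290., 197.]), 0.98, array([ 0.605 , -0.0025]), -121.7)]
scene lug_end [(array([256.2, 252. ]), 0.73, array([ 0.6221, -0.1031]), -223.6), (array([291.7, 220.8]), 0.34, array([0.5788, 0.0225]), -92.0)]
scene hole1 [(array([291. , 221.4]), 0.96, array([ 0.614 , -0.0078]), -128.6), (array([306.2, 209.7]), 0.81, array([0.5989, 0.0465]), -72.4), (array([298.7, 213.1]), 0.63, array([0.5994, 0.0251]), -93.5), (array([277.9, 226.6]), 0.6, array([ 0.6124, -0.0408]), -160.6)]
scene tube_a_mid [(array([289.7, 220.8]), 0.48, array([ 0.6106, -0.0085]), -128.6), (array([112.7, 276.5]), 0.27, array([ 0.556 , -0.3642]), -466.5)]
scene plate_face [(array([319.6, 214.1]), 0.59, array([0.5965, 0.0894]), -29.9)]
scene rack [(array([290.7, 238.8]), 0.94, array([0.5983, 0.0044]), -113.6)]
```

Emit:
{"op": "servo_tool", "data": {
  "steps": [
    [[3,0,0,0,0,0],[3,0,0,0,0,0],[2,0,0,0,0,0],[2,0,0,0,0,0],[2,0,0,0,0,0],[0,0,0,0,0,0]]
  ]
}}

```text
clock: 26.68
position: [0.6278, -0.0987, 0.0293]
eef_rot: [-0.0, 0.633, 0.774, 0.0]
force: [-0.5, 0.1, 0.6]
opening: 0.004
grip_force: 0.3
```

Emit:
{"op": "servo_tool", "data": {
  "steps": [
    [[2,0,0,0,0,0],[2,0,0,0,0,0],[2,0,0,0,0,0],[0,0,0,0,0,0]]
  ]
}}

```text
clock: 27.18
position: [0.6266, -0.0928, 0.0293]
eef_rot: [-0.0, 0.633, 0.774, 0.0]
force: [-0.2, -0.5, -0.2]
opening: 0.001
grip_force: 0.3
```

Emit:
{"op": "servo_tool", "data": {
  "steps": [
    [[2,0,0,0,0,0],[2,0,0,0,0,0],[0,0,0,0,0,0]]
  ]
}}

```text
clock: 27.55
position: [0.6258, -0.0889, 0.0293]
eef_rot: [-0.0, 0.633, 0.774, 0.0]
force: [0.5, -1.0, -0.8]
opening: -0.001
grip_force: 0.4
```

Emit:
{"op": "servo_tool", "data": {
  "steps": [
    [[2,0,0,0,0,0],[2,0,0,0,0,0],[0,0,0,0,0,0]]
  ]
}}

```text
clock: 27.92
position: [0.6251, -0.0851, 0.0293]
eef_rot: [-0.0, 0.633, 0.774, 0.0]
force: [-0.1, -0.9, -0.9]
opening: -0.005
grip_force: 0.7
```

Emit:
{"op": "servo_tool", "data": {
  "steps": [
    [[2,0,0,0,0,0],[2,0,0,0,0,0],[0,0,0,0,0,0]]
  ]
}}

```text
clock: 28.3
position: [0.6245, -0.0817, 0.0294]
eef_rot: [0.0, 0.633, 0.774, -0.0]
force: [1.4, -3.7, -2.0]
opening: -0.002
grip_force: 2.2
```

Emit:
{"op": "servo_tool", "data": {
  "steps": [
    [[2,0,0,0,0,0],[2,0,0,0,0,0],[0,0,0,0,0,0]]
  ]
}}

```text
clock: 28.68
position: [0.6239, -0.0784, 0.0295]
eef_rot: [0.001, 0.634, 0.774, -0.0]
force: [1.0, -5.4, -1.4]
opening: -0.002
grip_force: 3.1
```

Emit:
{"op": "servo_tool", "data": {
  "steps": [
    [[2,0,0,0,0,0],[0,0,0,0,0,0]]
  ]
}}

```text
clock: 28.92
position: [0.6237, -0.0769, 0.0296]
eef_rot: [0.001, 0.634, 0.774, -0.001]
force: [2.0, -7.7, -1.4]
opening: -0.0
grip_force: 3.8
```

Emit:
{"op": "servo_tool", "data": {
  "steps": [
    [[2,0,0,0,0,0],[0,0,0,0,0,0]]
  ]
}}

```text
clock: 29.18
position: [0.6235, -0.0754, 0.0297]
eef_rot: [0.002, 0.634, 0.773, -0.001]
force: [0.7, -8.3, -0.6]
opening: -0.002
grip_force: 4.3
```

Emit:
{"op": "servo_tool", "data": {
  "steps": [
    [[1.5,0,0,0,0,0],[1,0,0,0,0,0],[0,0,0,0,0,0],[0,0,0,0,0,0],[0,0,0,0,0,0]]
  ]
}}

```text
clock: 29.8
position: [0.6232, -0.0736, 0.0297]
eef_rot: [0.002, 0.634, 0.773, -0.001]
force: [1.2, -10.1, -0.7]
opening: 0.001
grip_force: 5.2
```

Run:
```python
from h import *
p,M,s=pose();print(p,s["force"],s["clock"])
F=[];ims={}
for n in("scene","top"):
    L=[]
    for k in range(6):
        d=snap(n);F.append(status.observe()["force"]);L.append(d["image"].astype(float))
    ims[n]=np.mean(L,0)
print(np.mean(F,0))
c=[ims["scene"][180:232,300:365],ims["top"][180:225,205:265]]
c=[cv2.resize(np.clip(255*(x/255)**.8,0,255).astype('uint8')[:,:,::-1],(640,290),interpolation=cv2.INTER_CUBIC) for x in (c[0],c[1])]
cv2.imwrite('pics/c6.png',np.vstack(c))
```

```text
[ 0.62315996 -0.07356671  0.02974953] [  1.17644182 -10.08247976  -0.7379663 ] 29.8
[ 1.25872043 -9.96591477 -0.84764084]
```

View pics/c6.png

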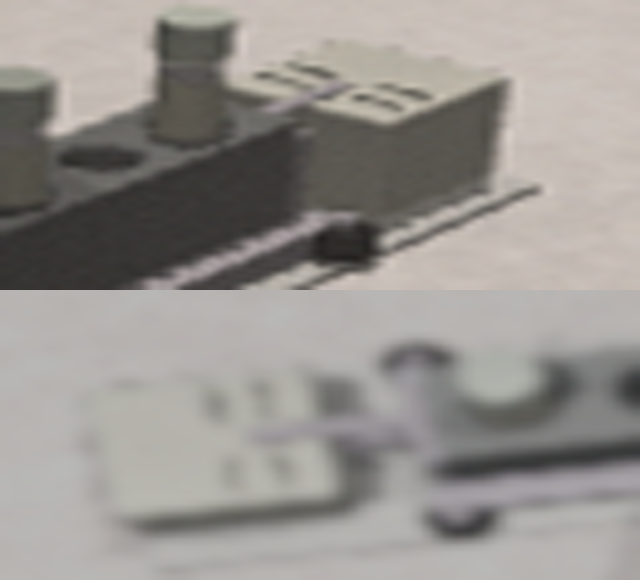

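Both views show the pointer tip midway between the two dark lines: x≈250 between about 224 and 272 in the top view, and x≈345 between about 320 and 367 in the scene view. Both tubes are seated in the rack, and the push holds steady at about 10 N.

```bash
python3 -c "
from rig import workorder,status
s=status.observe();print(s['force'],s['clock']);print(workorder.close_job())"
```

```text
[  1.39855186 -10.25662829  -0.26097985] 30.4
the job is handed in; nothing more can be done
None
```

The job is handed in: both tubes stand at the bottom of the rack's holes 2 and 4, and the arm is holding the rack against the stop plate at about 10 N with the pointer midway between the lines; the vial, pen and mouse were not touched.

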